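# Draw a sample slide from its rack and hold it flush on the tilted stage

### The job

Draw the aluminium sample slide out through the open end of its lipped rack by its blue tab, carry it to the wedge stage, tilt it to match the sloped steel face, and press it lightly and flat against the face, square inside the black outline. Finish while still gripping the tab and pressing the slide flush: do not let go. Do not push hard enough to change the stage's tilt, and leave the other things on the bench alone.

Things in the scene. Friction and masses are not known exactly. Their poses are not given: they have to be found in the camera images.
- sample_slide: Loose aluminium slide, 76 x 46 x 5 mm (x, y, z), 50 to 90 g, flat underside, green panes on top and an upright blue grip tab in the middle. Origin: centre of the underside; z up along the tab. The same when turned half round. It starts flat on the floor of the rack's channel, under the lips, its x along the rack's x.
- slide_tab (a point): Middle of the blue tab's grip area, 39 mm above the slide's underside. Tab: 26 mm long (slide x), 12 mm thick (slide y; grip across this), top edge 55 mm above the underside; at its foot a collar 30 x 18 mm, up to 9 mm above the underside. Axes as the slide's.
- slide_rack: Grey rack fixed to the bench, 128 x 78 x 19 mm. Origin: at bench height under the middle of its channel. The channel runs along x: 120 mm long, 50 mm wide, floor 8 mm above the bench, shut at +x, open at -x (towards the robot, give or take 0.3 rad of yaw).
- rack_mouth (a point): Middle of the rack channel's open end, on its floor, 60 mm along -x from the rack's origin; axes as the rack's. Aluminium lips, 16 to 19 mm above the bench, overhang the channel 6 mm at both sides: the slide has 3 mm play above and 2 mm each side, and comes free only when drawn along -x until its centre is 38 mm beyond this point.
- wedge_stage: Stage fixed to the bench: dark base 132 x 96 x 14 mm (origin: its centre at bench height) and a bright steel table 110 x 84 x 12 mm hinged along the base's -x edge, on two clamped brass arcs. It slopes up towards +x by 0.25 to 0.55 rad, different each time, and is stiff: it gives way only to over 70 N at its far edge. Rack and stage may trade sides.
- stage_face (a point): Centre of the table's flat top face and of the black outline (86 x 56 mm) on it. x points up the slope, y across it (level), z out of the face, so z leans back towards -x of the stage. The slide belongs here with its underside on the face and its x along this x (either way round).
- blower: Bystander: red rubber blower, 60 mm wide, 98 mm tall; origin under its centre.
- brass_box: Bystander: round yellow box, 45 mm wide, 23 mm tall; origin under its centre.
- oil_bottle: Bystander: amber bottle with black cap, 44 mm wide, 72 mm tall; origin under its centre.
- parts_cup: Bystander: turquoise parts cup, 60 mm wide, 16 mm tall; origin under its centre.
- loupe: Bystander: black loupe, 30 mm wide, 31 mm tall; origin under its centre.
Not all that is in view belongs to the job. Several things have the shape of the slide_rack; the one meant has the colours described above.

How it is judged:
On the way:
1. the slide has been drawn out of the rack and touches it no more (horizontal distance between sample_slide and slide_rack above 0.09 m and contact force between sample_slide and slide_rack below 0.05 N), for 0.2 s.
At the end, for the whole second after the job is handed in: Slide flush on the sloped face (within 2 degrees and 2 mm), centre within 10 mm of the outline's centre along and across the slope, length within 8 degrees of the outline's, pressed on with over 2 N, clear of the rack, at rest and still gripped (over 4 N) (angle between the z axis of sample_slide and the z axis of stage_face, either way round below 0.035 rad and angle between the x axis of sample_slide and the x axis of stage_face, either way round below 0.14 rad and x of sample_slide in the frame of stage_face between -0.01 and 0.01 m and y of sample_slide in the frame of stage_face between -0.01 and 0.01 m and z of sample_slide in the frame of stage_face between -0.003 and 0.002 m and contact force between sample_slide and wedge_stage above 2 N and contact force between the fingers and sample_slide above 4 N and contact force between sample_slide and slide_rack below 0.05 N and linear speed of sample_slide below 0.01 m/s); the arm keeps its last pose, push and grip.
It fails at once if the slide is forced against the stage (over 50 N) (contact force between sample_slide and wedge_stage above 50 N).
It fails at once if the stage's tilt is changed (face centre moved by over 4 mm) (distance of stage_face from where it was at the start of the episode above 0.004 m).
It fails at once if a bystander is shifted by over 20 mm (distance of any of blower, brass_box, oil_bottle, parts_cup, loupe from where it was at the start of the episode above 0.02 m).
It also fails if it takes over 48 s, if anything falls off the work surface, if the arm or the gripper's body presses on something with over 40 N, if the wrist force passes 120 N, or if a joint passes its speed limit or range.

### The arm

A 6-joint arm with a two-finger parallel gripper is mounted at the origin on a cart in front of the work surface, level with it; the furniture and walls round the work are solid. World frame = base frame: x ahead of the robot, y to its left, z up, the work surface at z = 0. Lengths are in m, angles in rad, forces in N, time in s.
With the tool pointing down it reaches from about 0.375 to 0.975 m from the base axis. Payload 3.8 kg.
Tool frame: the origin (TCP) lies at the very end of the fingers, on their centre line; the grasp point (between the pads) lies 19 mm behind it (bot.tcp_to_grasp is the z of the grasp point in the tool frame, in m); z points along the fingers, y is the direction in which the jaws open and shut (so a half turn about z gives the same grasp; the last joint's range is limited). The gripper opens to 85 mm and grips with 20 to 120 N. Pads are 22 mm wide; open, the fingers measure 114 mm over their backs; the gripper's body (76 mm by 85 mm) begins 54 mm behind the grasp point. The pads swing forward as they close: fully open they stand 13 mm farther back than shut.
Start: joints at [-1.158, 0.264, 1.604, -0, 1.274, -0.037], TCP at [0.293, -0.608, 0.231] pointing down, gripper open.
Joint ranges: [-2.63, 2.63], [-0.94, 2.18], [0.31, 2.57], [-1.31, 4.45], [0, 2.66], [-2.55, 2.55]. Speed limits (rad/s): [2.57, 2.57, 3.14, 3.14, 3.14, 3.14].

### API

Orientations are given as a rotation vector (axis times angle).
In Python, from workcell import status, vision, job, bot gives the robot as it stands.
- The arm moves only by the tool apply_moves, never from a script. Its argument "deltas" is a list of rows, each a list of 7 numbers: the shift along the tool's x, y, z in m, then the turn, a rotation vector about the tool's x, y, z in rad, then the closure, from 0 (fully open) to 1 (shut). In form: [[x, y, z, rx, ry, rz, jaw], ...]. A call has 1 to 8 rows; each row is the pose to reach, as a shift and turn from the pose commanded when the call began, along the tool's axes at that moment; what a row does not reach only later rows make up. A row lasts 1/12 s, in which the tool goes at most 41.7 mm and 7.16 degrees, less where a joint would pass 70% of its speed; a pose out of reach is approached as far as the arm can. A call with a gripper value outside its range is refused whole. The fingers move at their own pace and stop on an object; "squeeze" is the grip in N (left out, the last holds). Time passes only in rows, so rows that repeat a pose let the fingers close. It gives the time, the measured TCP pose, the force and the opening at its end, in the units of the state.
- status.read_state(): the state, without advancing time (a new reading comes with each control period).
- vision.read_camera(name): name is "side" or "top" or "wrist"; returns the picture (400x640x3 uint8, red, green, blue); there is no depth.
- vision.get_calibration(name): a dict with "fov_y" (degrees; the focal length in pixels is half the picture's height over the tangent of half this angle, whatever the lens; pixels are square), "cx", "cy" (the principal point, pixels), "R" (3x3) and "t" (3): a world point X has camera coordinates R X + t; the wrist camera has in their place "tool_from_camera" (4x4, takes a point from camera to tool coordinates, whose origin is the TCP and whose axes are the flange's). Camera axes: x right, y down, z forward; pixel columns grow to the right and rows downward; lengths in m; the calibration is good to about 2 mm. A picture is of the moment at which its call begins: read the wrist's pose just before it. get_calibration takes no time and is no camera call.
- job.finish_job(): hands the job in, once; it reports no verdict.
The state is a dict: "time": time; "q": joint angles; "joint_vel": joint speeds; "joint_torque": joint torques, N m; "tool_pos": TCP position; "tcp_rot": TCP orientation; "wrist_force": force on the tool from outside, world axes, zero at the start; "torque": the same for the moment, N m; "width": opening from 0.0 (shut) to 1.0 (fully open).
Only numpy, scipy, OpenCV 4.12 (cv2) and the standard library are available. Lean on these libraries where they do the work, as an engineer would, in place of code of your own. Each camera call takes 0.05 s, during which the arm holds its last target. There are 200 camera calls.

## Working session

There is one attempt and no reset: what is moved stays moved. The work goes in short steps, Python scripts to look and compute and a tool call to move; the robot and the scene stay as the last step left them, time stands still between calls to the robot, and variables do not carry over. Pictures are saved under pics/ and viewed, about 8 in all and at most 12, crops included, and the job is handed in when it is done.

Besides the shell and the picture viewer there is one more tool, called after "Call:" as name(argument=value, ...) on one line, values as JSON. apply_moves: Moves the arm, as the interface text tells. Its arguments: {"type":"object","properties":{"deltas":{"type":"array","items":{"type":"array","items":{"type":"number"}}},"squeeze":{"type":"number"}},"required":["deltas"]}

```bash
ls; mkdir -p pics
python3 - <<'E'
from workcell import status, vision, job, bot
import cv2, numpy as np
print(status.read_state()); print(bot.tcp_to_grasp)
a=[]
for n in("side","top"):
    im=vision.read_camera(n); cv2.imwrite(f"pics/{n}0.png",im[:,:,::-1]); print(n,vision.get_calibration(n))
print(vision.get_calibration("wrist"))
E
```

```text
pics
{'time': 0.0, 'q': array([-1.15789682e+00,  2.64739522e-01,  1.60536784e+00, -2.78828692e-05,
        1.27370040e+00, -3.68984449e-02]), 'joint_vel': array([ 0.0004106 ,  0.00086533, -0.00024824,  0.00014808, -0.00057072,
       -0.00110823]), 'joint_torque': array([-4.14873784e-04, -5.15111017e+01, -3.67312896e+01,  1.97238330e-05,
        1.28268194e-02,  4.46629315e-05]), 'tool_pos': array([ 0.29317756, -0.60719828,  0.22997454]), 'tcp_rot': array([-3.06035744e+00, -7.00128277e-01,  6.90947795e-04]), 'wrist_force': array([-0.78285704, -0.2411748 ,  0.47354508]), 'torque': array([-0.01809414,  0.05563562,  0.04091235]), 'width': 1.0007007913440646}
-0.0187
side {'fov_y': 45.28936482601914, 'cx': 318.6260267409367, 'cy': 198.43401588642783, 'R': array([[-0.9659654 , -0.25849411,  0.0095733 ],
       [-0.09964167,  0.33768694, -0.93596959],
       [ 0.23870984, -0.90506813, -0.35195069]]), 't': array([0.51050074, 0.15604931, 0.98066368])}
top {'fov_y': 56.88087293143582, 'cx': 314.7563440593651, 'cy': 203.53609437546515, 'R': array([[-0.00350488, -0.99968   ,  0.02505222],
       [-0.9956131 ,  0.00114602, -0.09355875],
       [ 0.0935001 , -0.02527023, -0.99529852]]), 't': array([-0.14726937,  0.59242144,  0.93494973])}
{'fov_y': 66.20901552097305, 'cx': 319.7317940522819, 'cy': 199.8644370725457, 'tool_from_camera': array([[ 2.04078961e-04, -9.47201243e-01, -3.20639617e-01,
         8.26767335e-02],
       [ 9.99999727e-01, -3.44260165e-05,  7.38172261e-04,
         5.31158950e-05],
       [-7.10236027e-04, -3.20639680e-01,  9.47200977e-01,
        -1.42530473e-01],
       [ 0.00000000e+00,  0.00000000e+00,  0.00000000e+00,
         1.00000000e+00]])}
```

View pics/top0.png

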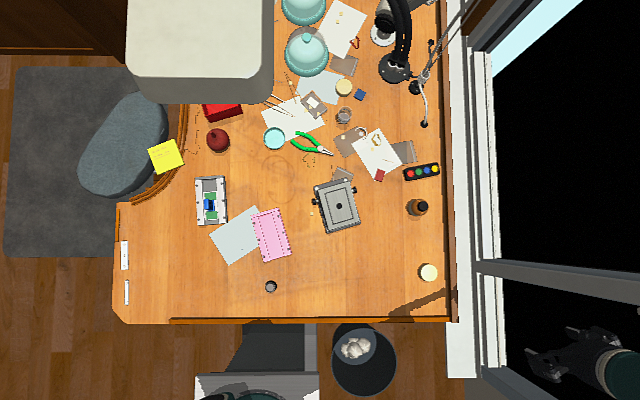

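View pics/side0.png

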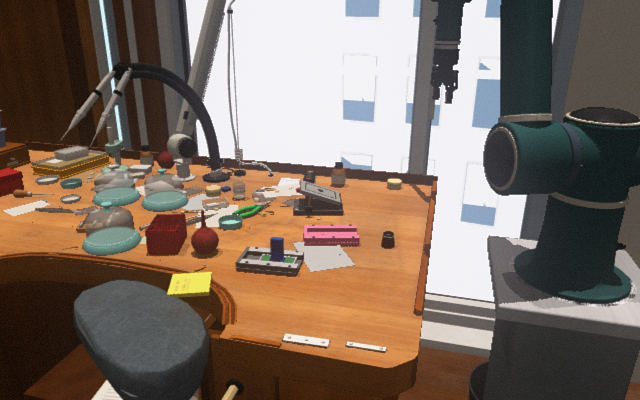

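Run:
```python
import cv2, numpy as np
t=cv2.imread("pics/top0.png"); s=cv2.imread("pics/side0.png")
a=cv2.resize(t[160:250,180:380],None,fx=4,fy=4,interpolation=cv2.INTER_CUBIC)[:, :800]
b=cv2.resize(s[170:285,225:365],None,fx=5,fy=5,interpolation=cv2.INTER_CUBIC)
cv2.imwrite("pics/a.png",a);cv2.imwrite("pics/b.png",b)
```

```text
(no output)
```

View pics/a.png

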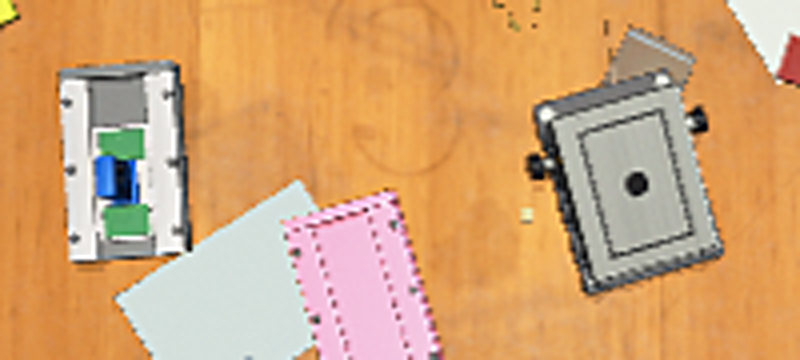

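View pics/b.png

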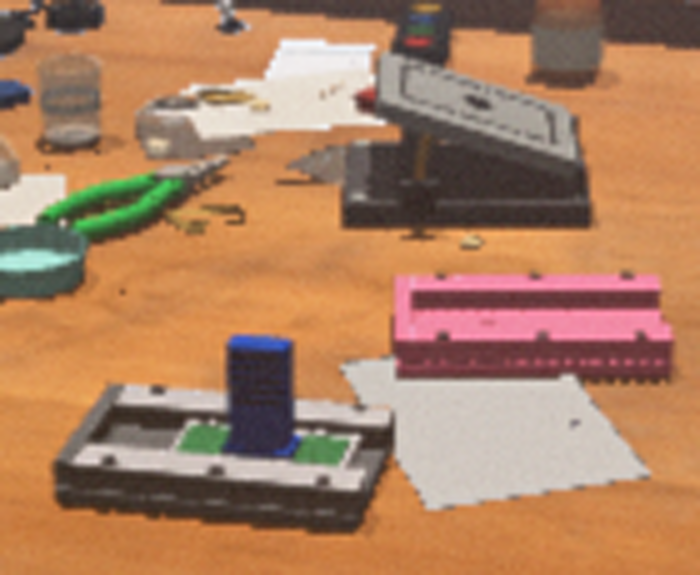

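```bash
cat > h.py <<'E'
import numpy as np, cv2
from scipy.optimize import least_squares
from scipy.spatial.transform import Rotation as Rn
from workcell import status, vision, job, bot
def cam(name, st=None):
    c=vision.get_calibration(name)
    if name=="wrist":
        T=np.eye(4); T[:3,:3]=Rn.from_rotvec(st["tcp_rot"]).as_matrix(); T[:3,3]=st["tool_pos"]
        M=np.linalg.inv(T@c["tool_from_camera"]); R,t=M[:3,:3],M[:3,3]
    else: R,t=c["R"],c["t"]
    f=200/np.tan(np.radians(c["fov_y"])/2)
    return R,t,f,c["cx"],c["cy"]
def proj(C,X):
    R,t,f,cx,cy=C; p=np.atleast_2d(X)@R.T+t
    return np.c_[cx+f*p[:,0]/p[:,2],cy+f*p[:,1]/p[:,2]]
def onplane(C,px,z):
    R,t,f,cx,cy=C; o=-R.T@t; px=np.atleast_2d(px)
    d=np.c_[(px[:,0]-cx)/f,(px[:,1]-cy)/f,np.ones(len(px))]@R
    return o+d*((z-o[2])/d[:,2])[:,None]
def tri(C,P):
    A=[];b=[]
    for c,p in zip(C,P):
        R,t,f,cx,cy=c; o=-R.T@t; d=R.T@np.array([(p[0]-cx)/f,(p[1]-cy)/f,1]); d/=np.linalg.norm(d)
        Q=np.eye(3)-np.outer(d,d); A.append(Q); b.append(Q@o)
    return np.linalg.lstsq(np.vstack(A),np.hstack(b),rcond=None)[0]
def facefit(C,px,pts,x0):  # C,px,pts lists; params xyz,yaw,tilt
    def pose(p): return Rn.from_euler("ZY",[p[3],-p[4]]).as_matrix()
    def r(p): return np.concatenate([(proj(c,q@pose(p).T+p[:3])-u).ravel() for c,u,q in zip(C,px,pts)])
    s=least_squares(r,x0); return s.x,np.sqrt(np.mean(s.fun**2)),r(s.x)
def save(name,im,box=None,k=1):
    if box: im=im[box[1]:box[3],box[0]:box[2]]
    cv2.imwrite(name,cv2.resize(im[:,:,::-1],None,fx=k,fy=k,interpolation=cv2.INTER_CUBIC))
def rel(st,p,R): # goal pose -> tool shift and turn
    R0=Rn.from_rotvec(st["tcp_rot"])
    return R0.inv().apply(np.array(p)-st["tool_pos"]),(R0.inv()*Rn.from_matrix(R)).as_rotvec()
E
cat > m1.py <<'E'
from h import *
T=cam("top");S=cam("side")
t=lambda a:np.array(a)/4+[180,160]
s=lambda a:np.array(a)/5+[225,170]
P=onplane(T,t([[60,75],[180,65],[181,252],[72,262]]),.019); print(P)
# face
dot=tri([T,S],[t([637,183]),s([478,101])]); print("dot",dot)
tp=np.array([[43,28],[43,-28],[-43,-28],[-43,28],[0,0]])/1e3; tp=np.c_[tp,np.zeros(5)]
r=facefit([T,S],[t([[580,133],[663,108],[692,238],[611,258],[637,183]]),s([[478,101]])],[tp,tp[4:]],np.r_[dot,.2,.4]); print(r)
# tab top: top view blue top face center ~ (108,178)? side (260,343)
print("tabtop",tri([T,S],[t([103,178]),s([260,343])]))
for n,z,p in [("blower",.05,(218,140)),("cup",.008,(275,138)),("bottle",.05,(418,206)),("loupe",.02,(270,287)),("brass",.02,(428,272)),("pink",.019,(271,234))]: print(n,onplane(T,p,z))
E
python3 m1.py
```

```text
[[0.65906605 0.16664627 0.019     ]
 [0.66578899 0.08814789 0.019     ]
 [0.54227745 0.08513827 0.019     ]
 [0.53594118 0.15561401 0.019     ]]
dot [ 0.58213727 -0.21105968  0.05249347]
(array([ 0.58272061, -0.21055251,  0.05257178,  0.2597824 ,  0.31325794]), np.float64(0.4288231496058602), array([-0.27055643, -0.14187217,  0.32047012,  0.45182372,  0.41576461,
       -0.28200939, -0.21629598,  0.34882835, -0.00824961,  0.56701366,
       -1.03035477, -0.04938703]))
tabtop [0.58564895 0.12502258 0.06146934]
blower [[0.75518573 0.1011376  0.05      ]]
cup [[ 0.77253928 -0.0420973   0.008     ]]
bottle [[ 0.58348882 -0.41385974  0.05      ]]
loupe [[ 0.37718627 -0.03282026  0.02      ]]
brass [[ 0.41295993 -0.44425797  0.02      ]]
pink [[ 0.51325444 -0.03426861  0.019     ]]
```

```bash
cat >> h.py <<'E'
def down(yaw,tilt=0): # tool x along +x of frame yaw, tilted with face; z = -face normal
    return Rn.from_euler("ZY",[yaw,-tilt]).as_matrix()@np.diag([1,-1,-1.])
def show(v): print(np.round(v,4).tolist())
E
python3 - <<'E'
from h import *
st=status.read_state(); print(Rn.from_rotvec(st["tcp_rot"]).as_matrix().round(3))
for s in(0,np.pi):
    d,w=rel(st,[.57,-.21,.21],down(.26+s)); show(np.r_[d,w])
E
```

```text
[[ 0.901  0.435 -0.001]
 [ 0.435 -0.901  0.002]
 [ 0.    -0.002 -1.   ]]
[0.422, -0.2373, 0.0206, -0.0021, 0.0001, 0.1898]
[0.422, -0.2373, 0.0206, -0.0002, -0.0031, -2.9518]
```

Call:
apply_moves(deltas=[[0.422, -0.237, 0.02, 0, 0, 0.19, 0], [0.422, -0.237, 0.02, 0, 0, 0.19, 0], [0.422, -0.237, 0.02, 0, 0, 0.19, 0], [0.422, -0.237, 0.02, 0, 0, 0.19, 0], [0.422, -0.237, 0.02, 0, 0, 0.19, 0], [0.422, -0.237, 0.02, 0, 0, 0.19, 0], [0.422, -0.237, 0.02, 0, 0, 0.19, 0], [0.422, -0.237, 0.02, 0, 0, 0.19, 0]])

```text
time: 0.77
tool_pos: [0.4845, -0.3327, 0.217]
tcp_rot: [-3.115, -0.406, 0.001]
wrist_force: [0.1, 0.4, 0.3]
width: 0.999
```

Run:
```python
from h import *
st=status.read_state(); print(st)
d,w=rel(st,[.57,-.21,.21],down(.26)); show(np.r_[d,w])
```

```text
{'time': 0.7667, 'q': array([-6.44126019e-01,  1.10153302e-01,  1.81164870e+00,  5.11362548e-05,
        1.22046164e+00,  6.67144093e-01]), 'joint_vel': array([ 8.47762590e-01, -5.18624794e-03,  4.25846523e-02,  5.12676093e-04,
       -4.92065408e-02,  8.39206340e-01]), 'joint_torque': array([-4.48132083e+00, -4.33048511e+01, -3.53483248e+01, -2.52543163e-02,
        3.08372648e-01, -8.94654561e-01]), 'tool_pos': array([ 0.4845399 , -0.33271778,  0.21699881]), 'tcp_rot': array([-3.11468436e+00, -4.06427223e-01,  7.00972835e-04]), 'wrist_force': array([0.06973099, 0.39314377, 0.27865555]), 'torque': array([-0.0192535 , -0.03493983, -0.00947279]), 'width': 0.9988575812967927}
[0.1141, -0.0967, 0.007, -0.0006, 0.0004, -0.0005]
```

Call:
apply_moves(deltas=[[0.114, -0.097, 0.007, 0, 0, 0, 0], [0.114, -0.097, 0.007, 0, 0, 0, 0], [0.114, -0.097, 0.007, 0, 0, 0, 0], [0.114, -0.097, 0.007, 0, 0, 0, 0], [0.114, -0.097, 0.007, 0, 0, 0, 0]])

```text
time: 1.18
tool_pos: [0.5714, -0.207, 0.2096]
tcp_rot: [-3.112, -0.414, -0.0]
wrist_force: [-0.1, -0.6, 0.3]
width: 0.998
```

Run:
```python
from h import *
st=status.read_state(); im=vision.read_camera("wrist"); np.savez("w1.npz",im=im,p=st["tool_pos"],r=st["tcp_rot"])
print(st["tool_pos"],st["tcp_rot"]); save("pics/w1.png",im)
print(proj(cam("wrist",st),[.5827,-.2105,.0526]))
st=status.read_state()
d,w=rel(st,[.575,.124,.15],down(.07)); show(np.r_[d,w])
```

```text
[ 0.5713544  -0.20698638  0.20960877] [-3.11174545e+00 -4.14208413e-01 -4.07566328e-04]
[[326.19650791 172.79269869]]
[0.0918, -0.3203, 0.0599, -0.0009, 0.0011, 0.1941]
```

View pics/w1.png

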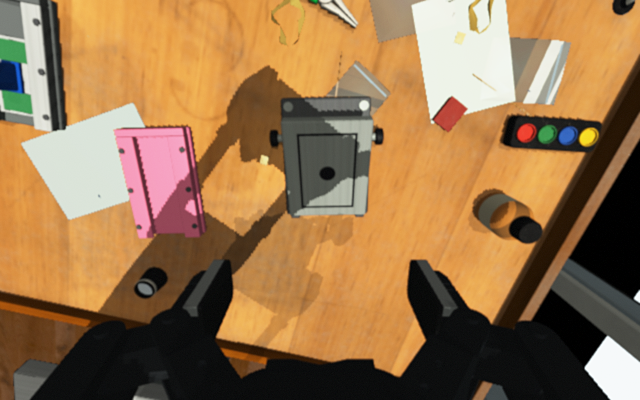

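Run:
```python
from h import *
st=status.read_state()
R=down(.26,.31); c=np.array([.5827,-.2105,.0526]); p=c-.07*R[:,2]-0.01*R[:,0]
d,w=rel(st,p,R); print(p); show(np.r_[d,w])
```

```text
[ 0.55286035 -0.21843799  0.11621276]
[-0.0189, 0.0045, 0.0935, -0.0017, 0.311, 0.0039]
```

Call:
apply_moves(deltas=[[-0.019, 0.0045, 0.04, 0, 0.1, 0, 0], [-0.019, 0.0045, 0.07, 0, 0.2, 0, 0], [-0.019, 0.0045, 0.0935, 0, 0.311, 0, 0], [-0.019, 0.0045, 0.0935, 0, 0.311, 0, 0], [-0.019, 0.0045, 0.0935, 0, 0.311, 0, 0]])

```text
time: 1.65
tool_pos: [0.5471, -0.2205, 0.1132]
tcp_rot: [-3.037, -0.389, -0.464]
wrist_force: [0.6, 0.7, 0.7]
width: 1.005
```

Run:
```python
from h import *
st=status.read_state(); im=vision.read_camera("wrist"); np.savez("w2.npz",im=im,p=st["tool_pos"],r=st["tcp_rot"])
C=cam("wrist",st); c=proj(C,[.5827,-.2105,.0526])[0].astype(int); print(st["tool_pos"],st["tcp_rot"],np.abs(st["joint_vel"]).max(),c)
b=(c[0]-90,c[1]-75,c[0]+90,c[1]+60); print(b)
save("pics/w2.png",im,b,4)
```

```text
[ 0.5470681  -0.22052497  0.11317102] [-3.03729323 -0.38948604 -0.46352453] 0.16680771893268284 [319 191]
(np.int64(229), np.int64(116), np.int64(409), np.int64(251))
```

View pics/w2.png

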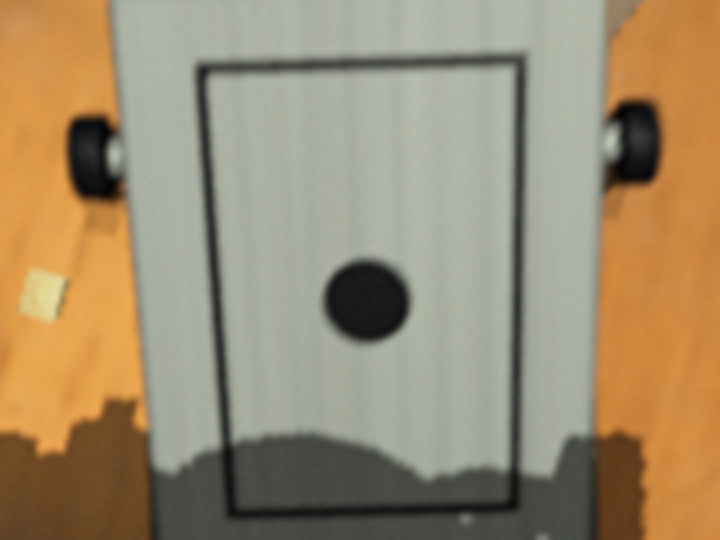

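```bash
cat > m2.py <<'E'
from h import *
z=np.load("w2.npz"); W2=cam("wrist",dict(tool_pos=z["p"],tcp_rot=z["r"]))
z=np.load("w1.npz"); W1=cam("wrist",dict(tool_pos=z["p"],tcp_rot=z["r"]))
T=cam("top");S=cam("side")
u2=(np.array([[202,68],[520,60],[514,506],[233,514],[367,300]])+.5)/4-.5+[229,116]
tt=(np.array([[580,133],[663,108],[692,238],[611,258],[637,183]])+.5)/4-.5+[180,160]
ss=(np.array([[478,101]])+.5)/5-.5+[225,170]
for k in(1,.98):
    tp=np.array([[43,28],[43,-28],[-43,-28],[-43,28],[0,0]])/1e3*k; tp=np.c_[tp,np.zeros(5)]
    x0=[.58,-.21,.05,.26,.31]
    print(k); 
    for a in [([W2],[u2],[tp]),([W2,W1],[u2,[[327,173]]],[tp,tp[4:]]),([W2,W1,T,S],[u2,[[327,173]],tt,ss],[tp,tp[4:],tp,tp[4:]])]:
        r=facefit(*a,x0); show(r[0]); print(r[1].round(3),r[2][:10].round(2))
E
python3 m2.py
```

```text
1
[0.584, -0.2112, 0.0447, 0.2832, 0.2806]
0.199 [ 0.03  0.24 -0.04 -0.    0.33 -0.   -0.43 -0.15  0.1  -0.11]
[0.5835, -0.2113, 0.0477, 0.2831, 0.3199]
0.717 [-0.85  0.37  0.8   0.09  0.52  0.26 -0.64  0.11  0.09  0.52]
[0.5835, -0.2113, 0.0492, 0.2813, 0.3331]
0.752 [-1.26 -0.02  1.18 -0.17  0.47  0.3  -0.98  0.03 -0.01  0.51]
0.98
[0.5839, -0.2112, 0.0493, 0.2832, 0.2806]
0.199 [ 0.03  0.24 -0.04 -0.    0.33 -0.   -0.43 -0.15  0.1  -0.11]
[0.5836, -0.2113, 0.0512, 0.2831, 0.3065]
0.488 [-0.56  0.32  0.49  0.06  0.43  0.17 -0.58  0.02  0.07  0.3 ]
[0.5837, -0.2112, 0.0516, 0.2812, 0.3076]
0.592 [-0.68  0.08  0.54 -0.03  0.25  0.25 -0.87 -0.04 -0.06  0.25]
```

Run:
```python
from h import *
st=status.read_state(); print(st["tool_pos"])
Rf=Rn.from_euler("ZY",[.28,-.1])
c=np.array([.5837,-.2112,.051])
for roll in(-.6,.6):
    R=(Rf*Rn.from_euler("x",roll)).as_matrix()@np.diag([1,-1,-1.]); p=c-.1*R[:,2]-0.02*R[:,0]
    d,w=rel(st,p,R); print(p); show(np.r_[d,w])
```

```text
[ 0.55142717 -0.22236043  0.11733983]
[ 0.54105198 -0.16471129  0.13112457]
[0.0086, -0.0584, -0.0117, -0.5931, -0.196, -0.0846]
[ 0.57226041 -0.27324183  0.13112457]
[0.0111, 0.0545, -0.0109, 0.6024, -0.2096, 0.0409]
```

Call:
apply_moves(deltas=[[0.009, -0.015, -0.015, -0.11, -0.04, -0.016, 0], [0.009, -0.03, -0.015, -0.23, -0.08, -0.034, 0], [0.009, -0.045, -0.015, -0.35, -0.12, -0.05, 0], [0.009, -0.058, -0.012, -0.46, -0.155, -0.067, 0], [0.009, -0.058, -0.012, -0.593, -0.196, -0.085, 0], [0.009, -0.058, -0.012, -0.593, -0.196, -0.085, 0], [0.009, -0.058, -0.012, -0.593, -0.196, -0.085, 0]])

```text
time: 2.28
tool_pos: [0.5494, -0.1633, 0.1391]
tcp_rot: [2.524, 0.315, 0.258]
wrist_force: [-0.4, 1.4, -0.2]
width: 0.999
```

Run:
```python
from h import *
st=status.read_state(); im=vision.read_camera("wrist"); np.savez("w3.npz",im=im,p=st["tool_pos"],r=st["tcp_rot"])
C=cam("wrist",st); c=proj(C,[.5837,-.2112,.051])[0].astype(int); print(st["tool_pos"],st["tcp_rot"],np.abs(st["joint_vel"]).max(),c)
b=(max(c[0]-100,0),max(0,c[1]-75),c[0]+100,c[1]+75); print(b)
save("pics/w3.png",im,b,4)
```

```text
[ 0.54940054 -0.16334599  0.1391196 ] [2.52410749 0.31458029 0.25808356] 2.1773132754734106 [312 188]
(np.int64(212), np.int64(113), np.int64(412), np.int64(263))
```

View pics/w3.png

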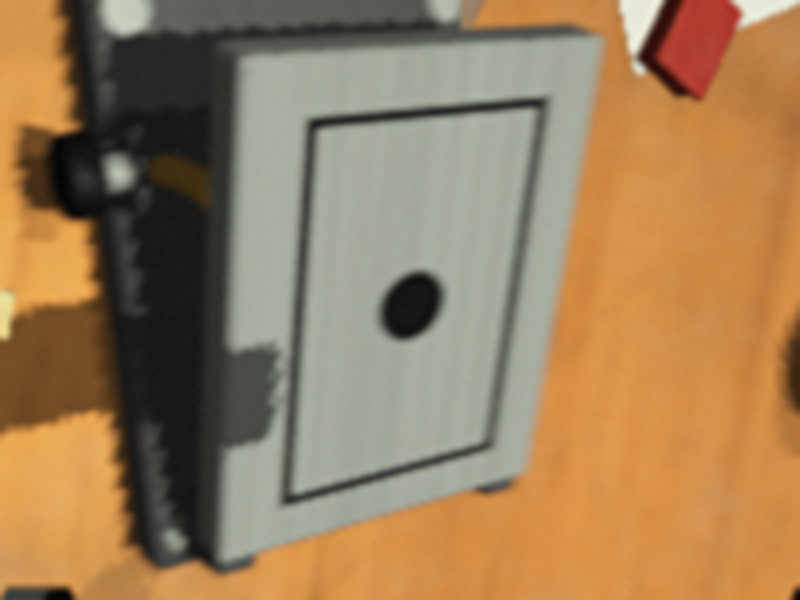

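```bash
cat > m3.py <<'E'
from h import *
st=status.read_state()
for i in range(6):
    if np.abs(st["joint_vel"]).max()<.01: break
    vision.read_camera("wrist"); st=status.read_state()
im=vision.read_camera("wrist"); np.savez("w4.npz",im=im,p=st["tool_pos"],r=st["tcp_rot"]); print(i,st["tool_pos"],st["tcp_rot"],st["q"])
E
cat > m4.py <<'E'
from h import *
import sys
q=np.array([[1,1],[1,-1],[-1,-1],[-1,1],[1,1]])
L=np.vstack([np.linspace(a,b,120) for a,b in zip(q[:-1],q[1:])])
V=[]
for n in sys.argv[1:]:
    z=np.load(n+".npz"); C=cam("wrist",dict(tool_pos=z["p"],tcp_rot=z["r"]))
    g=cv2.cvtColor(z["im"],cv2.COLOR_RGB2GRAY).astype(np.float32)
    bh=cv2.morphologyEx(g,cv2.MORPH_BLACKHAT,np.ones((9,9)))
    V.append((C,bh))
def res(p,V,s):
    R=Rn.from_euler("ZY",[p[3],-p[4]]).as_matrix(); o=[]
    X=np.c_[L*[.043*p[5],.028*p[5]],np.zeros(len(L))]@R.T+p[:3]
    for C,bh in V:
        u=proj(C,X).astype(np.float32); b=cv2.GaussianBlur(bh,(0,0),s)
        o.append(cv2.remap(b,u[:,0],u[:,1],cv2.INTER_CUBIC)[:,0]/b.max()-1)
    return np.concatenate(o)
def fit(V,x=[.5837,-.2112,.051,.281,.307,.985]):
    from scipy.optimize import minimize
    for s in(3,1.5,1): 
        f=lambda d: np.sum(res(np.array(x)+np.array(d)/100,V,s)**2)
        x=np.array(x)+minimize(f,np.zeros(6),method="Powell",options=dict(xtol=1e-3,ftol=1e-7)).x/100
    show(np.r_[x,f(np.zeros(6))/len(V)]); return x
if len(V)>1:
    x=fit(V)
    for i in range(len(V)): fit([v for j,v in enumerate(V) if j!=i],x)
E
python3 m3.py; python3 m4.py w1 w2 w3 w4
```

```text
5 [ 0.54370949 -0.16447409  0.13327216] [2.53447161 0.31709009 0.24395633] [-0.02150714  0.02059376  2.20193831 -0.7948023   0.79781982  1.83681488]
[0.5833, -0.2111, 0.0533, 0.281, 0.307, 0.9682, 136.5174]
[0.5834, -0.2111, 0.0533, 0.2809, 0.3064, 0.9686, 106.5685]
[0.5831, -0.211, 0.0532, 0.2788, 0.3052, 0.9669, 131.9498]
[0.5833, -0.2111, 0.0528, 0.2811, 0.3086, 0.9699, 149.8113]
[0.5835, -0.2111, 0.0544, 0.2813, 0.306, 0.9643, 148.8773]
```

Run:
```python
from h import *
st=status.read_state()
d,w=rel(st,[.575,.122,.15],down(.07)); show(np.r_[d,w])
```

```text
[0.1114, -0.2173, -0.1546, 0.5836, -0.1642, 0.1732]
```

Call:
apply_moves(deltas=[[0.111, -0.217, -0.155, 0.12, -0.034, 0.035, 0], [0.111, -0.217, -0.155, 0.24, -0.067, 0.07, 0], [0.111, -0.217, -0.155, 0.36, -0.1, 0.105, 0], [0.111, -0.217, -0.155, 0.47, -0.13, 0.14, 0], [0.111, -0.217, -0.155, 0.584, -0.164, 0.173, 0], [0.111, -0.217, -0.155, 0.584, -0.164, 0.173, 0], [0.111, -0.217, -0.155, 0.584, -0.164, 0.173, 0], [0.111, -0.217, -0.155, 0.584, -0.164, 0.173, 0]])

```text
time: 3.35
tool_pos: [0.5752, 0.1275, 0.1503]
tcp_rot: [-3.135, -0.115, -0.002]
wrist_force: [0.5, -0.5, 0.4]
width: 1.002
```

Run:
```python
from h import *
st=status.read_state()
for i in range(6):
    if np.abs(st["joint_vel"]).max()<.02: break
    vision.read_camera("wrist"); st=status.read_state()
im=vision.read_camera("wrist"); np.savez("w5.npz",im=im,p=st["tool_pos"],r=st["tcp_rot"])
C=cam("wrist",st); c=proj(C,[.59,.124,.02])[0].astype(int); print(i,st["tool_pos"],st["tcp_rot"],st["q"],c)
b=(c[0]-100,max(0,c[1]-75),c[0]+100,c[1]+75); print(b)
save("pics/w5.png",im,b,4)
```

```text
3 [0.57315721 0.12217256 0.14874745] [ 3.13915452  0.11361451 -0.00367229] [ 1.67554448e-01  1.64020580e-01  1.88235611e+00 -7.98500925e-05
  1.09758382e+00  1.66603341e+00] [318 172]
(np.int64(218), np.int64(97), np.int64(418), np.int64(247))
```

View pics/w5.png

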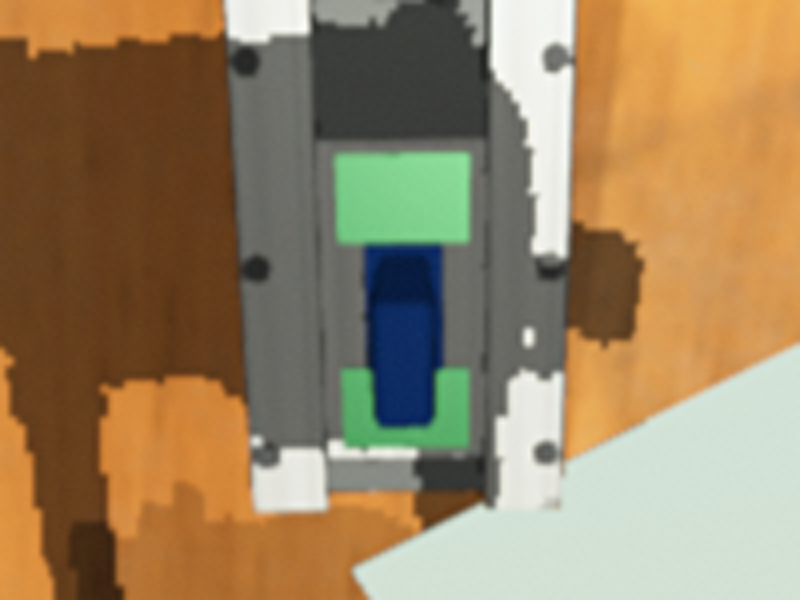

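Run:
```python
from h import *
z=np.load("w5.npz"); C=cam("wrist",dict(tool_pos=z["p"],tcp_rot=z["r"]))
u=lambda a:(np.array(a)+.5)/4-.5+[218,97]
E=onplane(C,u([[253,512],[229,60],[563,508],[575,60],[328,510],[310,10],[487,505],[490,10]]),.019)
for i in range(0,8,2):
    v=E[i+1]-E[i]; print(E[i],E[i+1],"yaw",np.arctan2(v[1],v[0]).round(4))
v=E[2]-E[0];print("mouth edge",np.arctan2(v[0],-v[1]),np.linalg.norm(v),(E[0]+E[2])/2)
print("slide far/near",onplane(C,u([[318,140],[487,138],[330,450],[483,450]]),.013))
print("tab top corners",onplane(C,u([[373,304],[436,304],[378,425],[434,425]]),.063), onplane(C,u([[404,364]]),.063))
```

```text
[0.5356486  0.15673966 0.019     ] [0.6400642  0.16517041 0.019     ] yaw 0.0806
[0.54206893 0.08237212 0.019     ] [0.64541211 0.09154354 0.019     ] yaw 0.0885
[0.53747252 0.1387497  0.019     ] [0.65144334 0.14841095 0.019     ] yaw 0.0846
[0.54153053 0.10068909 0.019     ] [0.65419219 0.1105866  0.019     ] yaw 0.0876
mouth edge 0.08611887294901603 0.07464416444890365 [0.53885877 0.11955589 0.019     ]
slide far/near [[0.62400486 0.14579703 0.013     ]
 [0.62716247 0.10832301 0.013     ]
 [0.55063663 0.13930923 0.013     ]
 [0.55330567 0.10239029 0.013     ]]
tab top corners [[0.59983734 0.13068557 0.063     ]
 [0.60070488 0.11870796 0.063     ]
 [0.57550741 0.12815767 0.063     ]
 [0.57630334 0.11715174 0.063     ]] [[0.5883735  0.12394161 0.063     ]]
```

Run:
```python
from h import *
st=status.read_state()
for z in(.08,.028):
    d,w=rel(st,[.5885,.1237,z],down(.086)); show(np.r_[d,w])
```

```text
[0.016, -0.001, 0.0685, 0.0004, 0.0028, -0.0147]
[0.0161, -0.001, 0.1205, 0.0004, 0.0028, -0.0147]
```

Call:
apply_moves(deltas=[[0.016, -0.001, 0.035, 0, 0.003, -0.015, 0], [0.016, -0.001, 0.07, 0, 0.003, -0.015, 0], [0.016, -0.001, 0.095, 0, 0.003, -0.015, 0], [0.016, -0.001, 0.12, 0, 0.003, -0.015, 0], [0.016, -0.001, 0.12, 0, 0.003, -0.015, 0], [0.016, -0.001, 0.12, 0, 0.003, -0.015, 0], [0.016, -0.001, 0.12, 0, 0.003, -0.015, 0]], squeeze=40)

```text
time: 4.13
tool_pos: [0.5893, 0.1241, 0.0297]
tcp_rot: [-3.139, -0.135, -0.003]
wrist_force: [1.3, -0.5, 0.4]
width: 1.002
```

Run:
```python
from h import *
st=status.read_state(); print(st["tool_pos"],st["wrist_force"],st["joint_vel"].round(3))
d,w=rel(st,[.5885,.1237,.028],down(.086)); show(np.r_[d,w])
im=vision.read_camera("wrist"); st=status.read_state(); np.savez("w6.npz",im=im,p=st["tool_pos"],r=st["tcp_rot"])
save("pics/w6.png",im,(190,120,450,320),3)
d,w=rel(st,[.5885,.1237,.028],down(.086)); show(np.r_[d,w])
```

```text
[0.58928862 0.1241274  0.02971474] [ 1.3210782  -0.51690683  0.43489474] [ 0.008 -0.021 -0.023  0.    -0.004  0.003]
[-0.0008, 0.0004, 0.0017, 0.0, -0.0017, -0.0002]
[-0.0017, 0.0007, 0.0026, -0.0002, -0.0037, 0.0002]
```

View pics/w6.png

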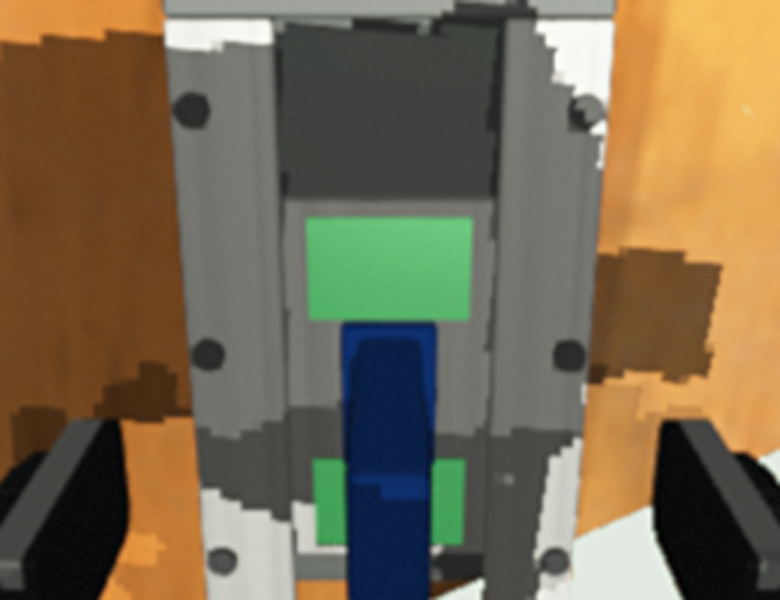

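Call:
apply_moves(deltas=[[0, 0, 0.001, 0, 0, 0, 0.9], [0, 0, 0.001, 0, 0, 0, 1], [0, 0, 0.001, 0, 0, 0, 1], [0, 0, 0.001, 0, 0, 0, 1], [0, 0, 0.001, 0, 0, 0, 1], [0, 0, 0.001, 0, 0, 0, 1], [0, 0, 0.001, 0, 0, 0, 1], [0, 0, 0.001, 0, 0, 0, 1]], squeeze=40)

```text
time: 4.85
tool_pos: [0.5886, 0.1253, 0.0277]
tcp_rot: [-3.139, -0.137, -0.001]
wrist_force: [-0.3, -0.7, 2.1]
width: 0.134
```

Run:
```python
from h import *
st=status.read_state(); print(st["tool_pos"],st["wrist_force"],st["torque"],st["width"])
e=down(.086); print(e.T@st["wrist_force"])
R=Rn.from_rotvec(st["tcp_rot"]).as_matrix(); ax=np.array([np.cos(.086),np.sin(.086),0]); print("rack -x in tool",R.T@-ax,"up",R.T@[0,0,1])
```

```text
[0.58859224 0.12525468 0.02768475] [-0.26109801 -0.72330713  2.06838635] [ 0.0113637  -0.00289658  0.01323789] 0.13357856348018937
[-0.32226083  0.69820722 -2.06838635]
rack -x in tool [-9.99998757e-01 -1.41698281e-03 -6.91991853e-04] up [ 6.92007749e-04 -1.07280889e-05 -9.99999761e-01]
```

Call:
apply_moves(deltas=[[0, 0, -0.001, 0, 0, 0, 1], [-0.005, 0, -0.001, 0, 0, 0, 1], [-0.012, 0, -0.001, 0, 0, 0, 1], [-0.02, 0, -0.001, 0, 0, 0, 1], [-0.028, 0, -0.001, 0, 0, 0, 1], [-0.036, 0, -0.001, 0, 0, 0, 1], [-0.04, 0, -0.001, 0, 0, 0, 1]])

```text
time: 5.43
tool_pos: [0.5464, 0.1214, 0.028]
tcp_rot: [3.138, 0.137, -0.002]
wrist_force: [-0.6, -0.4, -1.3]
width: 0.134
```

Run:
```python
from h import *
st=status.read_state(); print(st["tool_pos"],st["wrist_force"],st["torque"],st["width"])
R=Rn.from_rotvec(st["tcp_rot"]).as_matrix(); print(R.T@st["wrist_force"])
p=R.T@(st["tool_pos"]-np.array([.5886,.1253,.0277])); print(p)
```

```text
[0.54642138 0.12142274 0.02802261] [-0.57916619 -0.4035148  -1.28216355] [-0.02264021  0.02238917 -0.04900831] 0.1340919205396741
[-0.61034983  0.35109663  1.28312326]
[-0.0423565   0.00017749 -0.0002613 ]
```

Call:
apply_moves(deltas=[[-0.012, 0, 0, 0, 0, 0, 1], [-0.026, 0, 0, 0, 0, 0, 1], [-0.04, 0, 0, 0, 0, 0, 1], [-0.055, 0, 0, 0, 0, 0, 1], [-0.07, 0, 0, 0, 0, 0, 1], [-0.07, 0, 0, 0, 0, 0, 1], [-0.07, 0, -0.03, 0, 0, 0, 1], [-0.07, 0, -0.06, 0, 0, 0, 1]])

```text
time: 6.1
tool_pos: [0.4766, 0.1151, 0.0871]
tcp_rot: [3.138, 0.137, -0.007]
wrist_force: [1.6, 0.5, -0.3]
width: 0.136
```

Call:
apply_moves(deltas=[[0, 0, -0.035, 0, 0, 0, 1], [0, 0, -0.06, 0, 0, 0, 1], [0, 0, -0.06, 0, 0, 0, 1], [0, 0, -0.06, 0, 0, 0, 1]])

```text
time: 6.43
tool_pos: [0.4812, 0.116, 0.151]
tcp_rot: [-3.138, -0.137, -0.01]
wrist_force: [0.4, -0.2, -0.8]
width: 0.139
```

```bash
cat > g.py <<'E'
from h import *
import sys
FC=np.array([.5833,-.2111,.0525]); YAW,TILT=.281,.307
def goal(h,dx=0,dy=0,tilt=TILT,lever=.039-.0187):
    R=down(YAW,tilt); Rf=Rn.from_euler("ZY",[YAW,-TILT]).as_matrix()
    return FC+Rf@[dx,dy,h]-R[:,2]*lever, R   # underside h above face; tool z=-normal
def face(st):  # slide pose in face frame assuming grip as nominal
    Rf=Rn.from_euler("ZY",[YAW,-TILT]).as_matrix(); R=Rn.from_rotvec(st["tcp_rot"]).as_matrix()
    p=Rf.T@(st["tool_pos"]+R[:,2]*(.039-.0187)-FC); F=Rf.T@st["wrist_force"]
    print("slide in face mm",(p*1e3).round(2),"turn mrad",((Rn.from_matrix(down(YAW,TILT)).inv()*Rn.from_matrix(R)).as_rotvec()*1e3).round(1),"F face",F.round(2),"M",(Rf.T@st["torque"]).round(3),"w",round(st["width"],3),"t",st["time"])
if __name__=="__main__":
    st=status.read_state(); print(st["tool_pos"],st["q"].round(2)); face(st)
    d,w=rel(st,*goal(*map(float,sys.argv[1:]))); show(np.r_[d,w])
E
python3 g.py .10
```

```text
[0.48119449 0.11595406 0.1509834 ] [ 0.19 -0.02  2.07 -0.    1.08  1.67]
slide in face mm [ 16.69 342.53  76.73] turn mrad [ -29.8 -299.7  192.1] F face [ 0.09 -0.26 -0.87] M [ 0.015 -0.037 -0.028] w 0.139 t 6.4333
[0.0376, 0.3417, -0.0161, 0.0298, 0.2997, -0.1921]
```

Call:
apply_moves(deltas=[[0.038, 0.342, -0.016, 0.006, 0.06, -0.04, 1], [0.038, 0.342, -0.016, 0.012, 0.12, -0.08, 1], [0.038, 0.342, -0.016, 0.018, 0.18, -0.12, 1], [0.038, 0.342, -0.016, 0.024, 0.24, -0.16, 1], [0.038, 0.342, -0.016, 0.03, 0.3, -0.192, 1], [0.038, 0.342, -0.016, 0.03, 0.3, -0.192, 1], [0.038, 0.342, -0.016, 0.03, 0.3, -0.192, 1], [0.038, 0.342, -0.016, 0.03, 0.3, -0.192, 1]])

```text
time: 7.1
tool_pos: [0.5416, -0.2074, 0.1615]
tcp_rot: [-3.033, -0.427, -0.457]
wrist_force: [0.5, 0.4, -0.8]
width: 0.139
```

```bash
python3 g.py .06
```

```text
[ 0.54161242 -0.2073685   0.16151164] [-0.54  0.01  2.06  0.28  0.89  0.59]
slide in face mm [-4.41 15.19 95.41] turn mrad [ 2.4 -7.8  2. ] F face [ 0.36  0.2  -0.92] M [ 0.051  0.136 -0.008] w 0.139 t 7.1
[0.0046, 0.0152, 0.0353, -0.0024, 0.0078, -0.002]
```

Call:
apply_moves(deltas=[[0.0046, 0.015, 0.035, -0.002, 0.008, -0.002, 1], [0.0046, 0.015, 0.045, -0.002, 0.008, -0.002, 1], [0.0046, 0.015, 0.065, -0.002, 0.008, -0.002, 1], [0.0046, 0.015, 0.065, -0.002, 0.008, -0.002, 1], [0.0046, 0.015, 0.065, -0.002, 0.008, -0.002, 1], [0.0046, 0.015, 0.065, -0.002, 0.008, -0.002, 1]])

```text
time: 7.6
tool_pos: [0.5695, -0.2126, 0.1024]
tcp_rot: [-3.032, -0.432, -0.471]
wrist_force: [-0.8, 0.9, -0.7]
width: 0.13
```

```bash
cat > look.py <<'E'
from h import *
import sys
from g import face
s=vision.read_camera("side"); w=vision.read_camera("wrist"); st=status.read_state(); face(st)
np.savez("l.npz",im=w,s=s,p=st["tool_pos"],r=st["tcp_rot"])
a=cv2.resize(s[165:225,270:370],(600,360),interpolation=cv2.INTER_CUBIC)
k=cv2.resize(w[110:400,190:450],(600,669),interpolation=cv2.INTER_CUBIC)
k=cv2.resize(w[130:320,220:420],(253,240),interpolation=cv2.INTER_CUBIC)
c=np.zeros((600,600,3),np.uint8); c[:360]=a; c[360:,:253]=k
cv2.imwrite(sys.argv[1],c[:,:,::-1])
E
python3 look.py pics/l1.png; python3 g.py .01
```

```text
slide in face mm [ 3.4   1.47 32.71] turn mrad [-2.2  3.3 -2.8] F face [-0.43 -0.18  0.19] M [-0.036  0.165 -0.018] w 0.135 t 7.7
[ 0.57054182 -0.21320179  0.10404385] [-0.52  0.12  2.06  0.32  0.77  0.55]
slide in face mm [ 3.4   1.47 32.71] turn mrad [-2.2  3.3 -2.8] F face [-0.43 -0.18  0.19] M [-0.036  0.165 -0.018] w 0.135 t 7.7
[-0.0034, 0.0015, 0.0227, 0.0022, -0.0033, 0.0028]
```

View pics/l1.png

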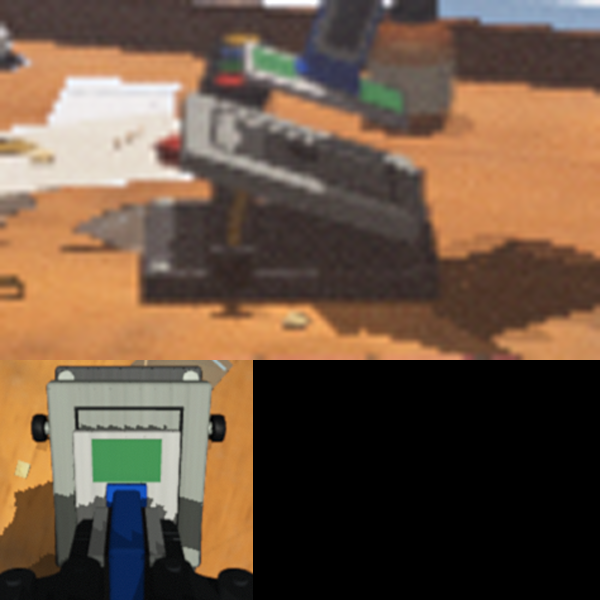

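Call:
apply_moves(deltas=[[-0.0034, 0.0015, 0.01, 0.002, -0.003, 0.003, 1], [-0.0034, 0.0015, 0.02, 0.002, -0.003, 0.003, 1], [-0.0034, 0.0015, 0.026, 0.002, -0.003, 0.003, 1], [-0.0034, 0.0015, 0.026, 0.002, -0.003, 0.003, 1], [-0.0034, 0.0015, 0.026, 0.002, -0.003, 0.003, 1]])

```text
time: 8.12
tool_pos: [0.5744, -0.2131, 0.076]
tcp_rot: [-3.032, -0.427, -0.465]
wrist_force: [0.2, -0.2, -0.5]
width: 0.137
```

```bash
python3 g.py .003
```

```text
[ 0.57442423 -0.21307532  0.07601746] [-0.52  0.17  2.06  0.33  0.72  0.54]
slide in face mm [-1.59  0.61  4.86] turn mrad [ 2.1 -2.1  1.5] F face [-0.03 -0.2  -0.5 ] M [-0.009  0.15   0.01 ] w 0.137 t 8.1167
[0.0015, 0.0006, 0.0019, -0.0021, 0.0021, -0.0015]
```

Call:
apply_moves(deltas=[[0.001, 0.0005, 0.001, 0, 0.002, 0, 1], [0.001, 0.0005, 0.002, 0, 0.002, 0, 1], [0.001, 0.0005, 0.002, 0, 0.002, 0, 1]])

```text
time: 8.37
tool_pos: [0.5769, -0.2138, 0.0757]
tcp_rot: [-3.032, -0.427, -0.471]
wrist_force: [-0.6, 0.1, 0.0]
width: 0.132
```

Call:
apply_moves(deltas=[[0, 0, 0.001, 0, 0, 0, 1], [0, 0, 0.001, 0, 0, 0, 1], [0, 0, 0.001, 0, 0, 0, 1]])

```text
time: 8.62
tool_pos: [0.577, -0.2136, 0.0747]
tcp_rot: [-3.032, -0.427, -0.471]
wrist_force: [-0.4, 0.4, -0.2]
width: 0.136
```

```bash
python3 g.py .0
```

```text
[ 0.57695828 -0.21359239  0.07467255] [-0.52  0.17  2.06  0.34  0.72  0.54]
slide in face mm [ 0.26 -0.62  2.89] turn mrad [0.6 1.3 1.2] F face [-0.31  0.53 -0.09] M [-0.019  0.206 -0.04 ] w 0.136 t 8.6167
[-0.0002, -0.0006, 0.0029, -0.0006, -0.0013, -0.0012]
```

Call:
apply_moves(deltas=[[0, 0, 0.001, 0, 0, 0, 1], [0, 0, 0.001, 0, 0, 0, 1], [0, 0, 0.001, 0, 0, 0, 1]])

```text
time: 8.87
tool_pos: [0.5772, -0.2135, 0.0736]
tcp_rot: [-3.032, -0.427, -0.471]
wrist_force: [0.1, 0.4, -1.3]
width: 0.134
```

Call:
apply_moves(deltas=[[0, 0, 0.001, 0, 0, 0, 1], [0, 0, 0.001, 0, 0, 0, 1], [0, 0, 0.001, 0, 0, 0, 1]])

```text
time: 9.12
tool_pos: [0.5775, -0.2134, 0.0726]
tcp_rot: [-3.032, -0.427, -0.471]
wrist_force: [0.3, -0.5, 0.3]
width: 0.137
```

```bash
python3 g.py .0
```

```text
[ 0.57745952 -0.21335548  0.0725841 ] [-0.52  0.18  2.06  0.34  0.71  0.54]
slide in face mm [ 0.15 -0.53  0.73] turn mrad [0.8 1.1 1.3] F face [ 0.27 -0.57  0.27] M [-0.029  0.17  -0.008] w 0.137 t 9.1167
[-0.0001, -0.0005, 0.0007, -0.0008, -0.0011, -0.0013]
```

Call:
apply_moves(deltas=[[0, 0, 0.0005, 0, 0, 0, 1], [0, 0, 0.0005, 0, 0, 0, 1], [0, 0, 0.0005, 0, 0, 0, 1]])

```text
time: 9.37
tool_pos: [0.5776, -0.2133, 0.0722]
tcp_rot: [-3.032, -0.427, -0.471]
wrist_force: [-0.2, 0.1, -1.0]
width: 0.136
```

Call:
apply_moves(deltas=[[0, 0, 0.0005, 0, 0, 0, 1], [0, 0, 0.0005, 0, 0, 0, 1], [0, 0, 0.0005, 0, 0, 0, 1]])

```text
time: 9.62
tool_pos: [0.5779, -0.2134, 0.0718]
tcp_rot: [-3.032, -0.427, -0.471]
wrist_force: [0.0, 0.1, 0.3]
width: 0.137
```

Call:
apply_moves(deltas=[[0, 0, 0.0005, 0, 0, 0, 1], [0, 0, 0.0005, 0, 0, 0, 1], [0, 0, 0.0005, 0, 0, 0, 1]])

```text
time: 9.87
tool_pos: [0.5779, -0.2134, 0.0717]
tcp_rot: [-3.032, -0.427, -0.471]
wrist_force: [-3.8, -0.2, 5.4]
width: 0.133
```

```bash
python3 g.py 0; python3 look.py pics/l2.png
python3 - <<'E'
from h import *
z=np.load("l.npz"); save("pics/l2.png",np.vstack([cv2.resize(z["s"][165:225,270:370],(600,360),interpolation=cv2.INTER_CUBIC),cv2.resize(z["im"][110:290,195:445],(333,240),interpolation=cv2.INTER_CUBIC)[:, :].repeat(1,0) if 0 else np.pad(cv2.resize(z["im"][110:290,195:445],(333,240),interpolation=cv2.INTER_CUBIC),((0,0),(0,267),(0,0)))]))
E
```

```text
[ 0.57786155 -0.21340657  0.07171871] [-0.52  0.18  2.06  0.34  0.71  0.54]
slide in face mm [ 0.24 -0.7  -0.21] turn mrad [0.6 1.2 1. ] F face [-1.91  0.89  6.25] M [0.183 0.342 0.027] w 0.133 t 9.8667
[-0.0002, -0.0007, -0.0002, -0.0006, -0.0012, -0.001]
slide in face mm [ 0.25 -0.68 -0.21] turn mrad [0.6 1.3 1. ] F face [-2.69  1.33  6.26] M [0.222 0.439 0.011] w 0.133 t 9.9667
```

View pics/l2.png

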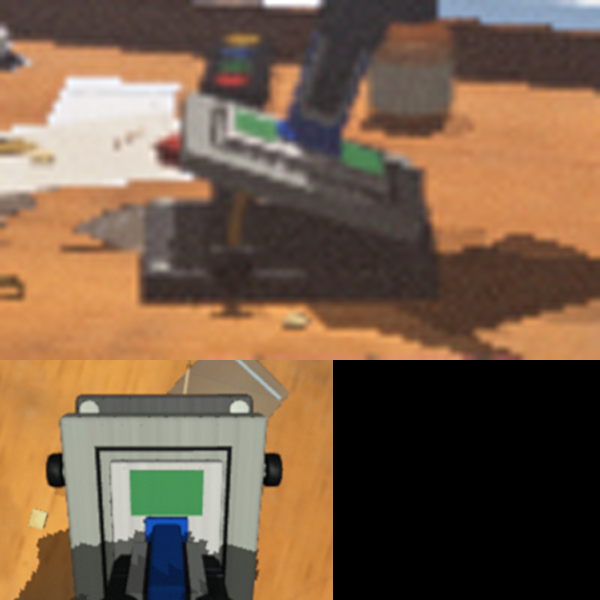

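Call:
apply_moves(deltas=[[0, 0, 0.0003, 0, 0, 0, 1], [0, 0, 0.0003, 0, 0, 0, 1], [0, 0, 0.0003, 0, 0, 0, 1], [0, 0, 0.0003, 0, 0, 0, 1]])

```text
time: 10.3
tool_pos: [0.5778, -0.2134, 0.0717]
tcp_rot: [-3.032, -0.428, -0.471]
wrist_force: [-6.3, -0.5, 7.8]
width: 0.135
```

```bash
python3 g.py 0
```

```text
[ 0.5778372  -0.21339585  0.0716725 ] [-0.52  0.18  2.06  0.34  0.71  0.54]
slide in face mm [ 0.21 -0.68 -0.25] turn mrad [0.7 1.2 0.9] F face [-3.51  1.24  9.31] M [ 0.33   0.512 -0.01 ] w 0.135 t 10.3
[-0.0002, -0.0007, -0.0002, -0.0007, -0.0012, -0.0009]
```

Call:
apply_moves(deltas=[[0, 0, 0, 0.005, 0, 0, 1], [0, 0, 0, 0.01, 0, 0, 1], [0, 0, 0, 0.01, 0, 0, 1], [0, 0, 0, 0.01, 0, 0, 1]])

```text
time: 10.63
tool_pos: [0.5779, -0.2135, 0.0718]
tcp_rot: [-3.022, -0.428, -0.467]
wrist_force: [-6.8, 0.1, 7.7]
width: 0.134
```

```bash
python3 g.py 0
```

```text
[ 0.57789925 -0.21354588  0.07181691] [-0.52  0.18  2.06  0.35  0.72  0.52]
slide in face mm [ 0.27 -0.64 -0.11] turn mrad [10.5  1.3  1. ] F face [-3.85  2.02  9.32] M [ 0.182  0.549 -0.065] w 0.134 t 10.6333
[-0.0002, -0.0009, -0.0001, -0.0105, -0.0013, -0.001]
```

Call:
apply_moves(deltas=[[0, 0, 0, -0.01, 0.005, 0, 1], [0, 0, 0, -0.01, 0.01, 0, 1], [0, 0, 0, -0.01, 0.01, 0, 1], [0, 0, 0, -0.01, 0.01, 0, 1]])

```text
time: 10.97
tool_pos: [0.5783, -0.2137, 0.0716]
tcp_rot: [-3.029, -0.427, -0.487]
wrist_force: [-4.4, -1.6, 5.3]
width: 0.131
```

```bash
python3 g.py 0
```

```text
[ 0.57828296 -0.21365836  0.07156807] [-0.52  0.18  2.07  0.36  0.7   0.52]
slide in face mm [ 0.73 -1.08 -0.45] turn mrad [-0.4 11.9  1. ] F face [-2.84 -0.37  6.43] M [0.101 0.568 0.022] w 0.131 t 10.9667
[-0.0005, -0.0011, -0.0005, 0.0004, -0.0119, -0.001]
```

Call:
apply_moves(deltas=[[0, 0, 0, 0, -0.01, 0, 1], [0, 0, 0, 0, -0.02, 0, 1], [0, 0, 0, 0, -0.02, 0, 1], [0, 0, 0, 0, -0.02, 0, 1]])

```text
time: 11.3
tool_pos: [0.5784, -0.2137, 0.0721]
tcp_rot: [-3.036, -0.428, -0.457]
wrist_force: [-7.3, -1.3, 9.9]
width: 0.138
```

```bash
python3 g.py 0
```

```text
[ 0.57840903 -0.21368191  0.07214308] [-0.51  0.18  2.05  0.32  0.72  0.55]
slide in face mm [ 0.61 -1.13  0.06] turn mrad [-0.3 -8.   0.7] F face [-4.08  0.82 11.66] M [0.251 0.451 0.055] w 0.138 t 11.3
[-0.0008, -0.0011, 0.0001, 0.0003, 0.008, -0.0007]
```

Call:
apply_moves(deltas=[[0, 0, 0, 0.004, 0.01, 0, 1], [0, 0, 0, 0.004, 0.02, 0, 1], [0, 0, 0, 0.004, 0.03, 0, 1], [0, 0, 0, 0.004, 0.03, 0, 1], [0, 0, 0, 0.004, 0.03, 0, 1]])

```text
time: 11.72
tool_pos: [0.5785, -0.2137, 0.0718]
tcp_rot: [-3.021, -0.426, -0.501]
wrist_force: [-4.0, -1.3, 6.7]
width: 0.133
```

```bash
python3 g.py 0
```

```text
[ 0.57846287 -0.21370182  0.07184758] [-0.53  0.18  2.07  0.38  0.7   0.5 ]
slide in face mm [ 1.18 -1.09 -0.23] turn mrad [ 3.4 22.4  1.2] F face [-1.96 -0.16  7.65] M [0.07  0.697 0.002] w 0.133 t 11.7167
[-0.0007, -0.0012, -0.0002, -0.0034, -0.0224, -0.0012]
```

Call:
apply_moves(deltas=[[0, 0, 0, 0, 0.01, 0, 1], [0, 0, 0, 0, 0.01, 0, 1], [0, 0, 0, 0, 0.01, 0, 1], [0, 0, 0, 0, 0.01, 0, 1]])

```text
time: 12.05
tool_pos: [0.5786, -0.2137, 0.072]
tcp_rot: [-3.018, -0.426, -0.516]
wrist_force: [-4.2, 0.6, 7.5]
width: 0.134
```

```bash
python3 g.py 0
```

```text
[ 0.57859653 -0.21373414  0.07198442] [-0.53  0.17  2.08  0.39  0.7   0.48]
slide in face mm [ 1.54 -1.16 -0.13] turn mrad [ 3.3 32.5  1. ] F face [-1.45  1.74  8.29] M [ 0.056  0.707 -0.042] w 0.134 t 12.05
[-0.0009, -0.0012, -0.0002, -0.0033, -0.0325, -0.001]
```

Call:
apply_moves(deltas=[[0, 0, 0, 0, 0.01, 0, 1], [0, 0, 0, 0, 0.01, 0, 1], [0, 0, 0, 0, 0.01, 0, 1], [0, 0, 0, 0, 0.01, 0, 1]])

```text
time: 12.38
tool_pos: [0.5788, -0.2137, 0.0722]
tcp_rot: [-3.014, -0.425, -0.532]
wrist_force: [-3.4, 0.9, 7.1]
width: 0.131
```

```bash
python3 g.py 0
```

```text
[ 0.57879261 -0.21374039  0.0721571 ] [-0.54  0.17  2.08  0.41  0.69  0.46]
slide in face mm [ 1.98 -1.22 -0.01] turn mrad [ 3.1 42.8  1. ] F face [-0.77  1.8   7.65] M [0.088 0.612 0.014] w 0.131 t 12.3833
[-0.0011, -0.0013, -0.0001, -0.0031, -0.0428, -0.001]
```

Call:
apply_moves(deltas=[[-0.0005, -0.001, 0, 0, -0.01, 0, 1], [-0.001, -0.001, 0, 0, -0.02, 0, 1], [-0.001, -0.001, 0, 0, -0.031, 0, 1], [-0.001, -0.001, 0, 0, -0.031, 0, 1], [-0.001, -0.001, 0, 0, -0.031, 0, 1]])

```text
time: 12.8
tool_pos: [0.5778, -0.213, 0.0718]
tcp_rot: [-3.026, -0.427, -0.485]
wrist_force: [-3.9, -0.3, 7.6]
width: 0.135
```

```bash
cat > cop.py <<'E'
from g import *
F=[];M=[]
for i in range(5):
    st=status.read_state(); Rf=Rn.from_euler("ZY",[YAW,-TILT]).as_matrix(); F.append(Rf.T@st["wrist_force"]); M.append(Rf.T@st["torque"]); vision.read_camera("top")
face(st); F=np.mean(F,0); M=np.mean(M,0)-[0,.17,0]; print("F",F.round(2),"M",M.round(3))
for L in(.08,.11,.14): print(L,"cop mm",1e3*np.array([-(M[1]+L*F[0]),M[0]-L*F[1]])/F[2])
E
python3 cop.py
```

```text
slide in face mm [ 0.55 -0.24 -0.19] turn mrad [ 3.2 11.7  1.1] F face [-1.43 -0.41  8.26] M [ 0.016 -0.052  0.043] w 0.135 t 13.0
F [-1.17  0.49  8.18] M [ 0.009 -0.217  0.013]
0.08 cop mm [37.97507659 -3.66703468]
0.11 cop mm [42.25208334 -5.44679376]
0.14 cop mm [46.52909008 -7.22655284]
```

Call:
apply_moves(deltas=[[0, 0, 0, 0, 0.01, 0, 1], [0, 0, 0, 0, 0.01, 0, 1], [0, 0, 0, 0, 0.01, 0, 1]])

```text
time: 13.3
tool_pos: [0.5777, -0.213, 0.0714]
tcp_rot: [-3.022, -0.426, -0.5]
wrist_force: [-2.0, -0.1, 6.3]
width: 0.135
```

```bash
python3 cop.py
```

```text
slide in face mm [ 0.53 -0.21 -0.46] turn mrad [ 3.2 21.6  1.3] F face [-0.58 -0.28  5.89] M [-0.099 -0.069  0.022] w 0.137 t 13.5
F [0.02 0.26 6.  ] M [-0.075 -0.248  0.023]
0.08 cop mm [ 41.03276667 -15.84736134]
0.11 cop mm [ 40.93948031 -17.12557661]
0.14 cop mm [ 40.84619395 -18.40379188]
```

Call:
apply_moves(deltas=[[0, 0, 0, 0, 0.006, 0, 1], [0, 0, 0, 0, 0.006, 0, 1], [0, 0, 0, 0, 0.006, 0, 1]])

```text
time: 13.8
tool_pos: [0.5777, -0.213, 0.0714]
tcp_rot: [-3.019, -0.426, -0.509]
wrist_force: [-1.2, -0.9, 5.7]
width: 0.13
```

```bash
python3 cop.py
```

```text
slide in face mm [ 0.67 -0.21 -0.49] turn mrad [ 3.2 27.6  1.1] F face [0.18 1.   6.39] M [-0.129  0.167 -0.035] w 0.135 t 14.0
F [0.61 0.04 6.12] M [-0.101  0.005 -0.004]
0.08 cop mm [ -8.89468432 -16.94369738]
0.11 cop mm [-11.90765193 -17.12532911]
0.14 cop mm [-14.92061954 -17.30696085]
```

Call:
apply_moves(deltas=[[0, 0, 0.0003, -0.002, -0.001, 0, 1], [0, 0, 0.0003, -0.002, -0.001, 0, 1], [0, 0, 0.0003, -0.002, -0.001, 0, 1]])

```text
time: 14.3
tool_pos: [0.5777, -0.2129, 0.0714]
tcp_rot: [-3.022, -0.426, -0.508]
wrist_force: [-3.4, -0.5, 9.2]
width: 0.136
```

```bash
python3 cop.py
```

```text
slide in face mm [ 0.66 -0.26 -0.52] turn mrad [ 1.4 26.5  1. ] F face [0.34 0.78 8.88] M [ 0.     0.28  -0.004] w 0.135 t 14.5
F [0.05 0.33 8.74] M [ 0.002  0.144 -0.002]
0.08 cop mm [-17.00013378  -2.76961109]
0.11 cop mm [-17.18272549  -3.91097114]
0.14 cop mm [-17.36531719  -5.0523312 ]
```

Run:
```python
from h import *
w=vision.read_camera("wrist"); s=vision.read_camera("side")
save("pics/f.png",np.vstack([cv2.resize(s[165:225,270:370],(600,300),interpolation=cv2.INTER_CUBIC),np.pad(cv2.resize(w[110:290,195:445],(416,300),interpolation=cv2.INTER_CUBIC),((0,0),(0,184),(0,0)))]))
```

```text
(no output)
```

View pics/f.png

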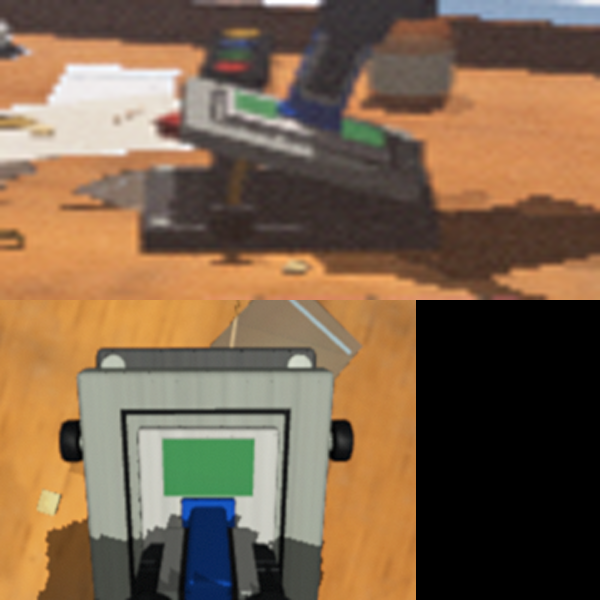

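```bash
python3 -c "
from g import *
face(status.read_state()); print(job.finish_job()); face(status.read_state())"
```

```text
slide in face mm [ 0.71 -0.27 -0.49] turn mrad [ 1.3 26.6  1. ] F face [-0.18 -0.24  8.73] M [-0.103  0.286  0.047] w 0.135 t 14.65
the job is handed in; nothing more can be done
None
the job is handed in; nothing more can be done
```

I drew the slide out of the grey rack by its blue tab and carried it to the wedge stage. It is now pressed on the sloped face, still gripped, and I handed the job in at 14.65 s. No verdict came back.

**Last checks:**
- **Position:** the slide's centre is about 0.7 mm along and -0.3 mm across from the outline's centre. This is reckoned from the arm pose and assumes the slide sits in the grip as first taken. In the last picture its edges lie inside the outline with near-even gaps.
- **Force:** it is pressed on with about 8.7 N, with almost no sideways force. The grip is set to 40 N.
- **Flushness:** the estimated centre of pressure is about (-17, -4) mm, well inside the slide's footprint, so I take it as flush. I did not measure the slide's angle directly.

**What disagreed:**
- **Pitch:** the first contact was on the uphill edge. While I felt for the flat, the tab turned a little in the pads. The tool therefore ended about 27 mrad (1.5°) off the tilt the cameras gave (0.307 rad), and I set the final angle from the contact moments, not the cameras.
- **Scale:** wrist-camera sizes came out about 3–4% small against the given dimensions, so I found the final height by contact.

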